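Take the wooden caddy off its keeper hook

TASK

Take the wooden caddy off the steel lock hook: draw its bow forward so that it presses the hook's two sprung keepers fully open, lift it out past the overhangs without straining the hook, and then stand the caddy upright, gently, in the middle of the wooden board, its long side along the board's long side. Let go of it, and leave the other things where they are.

Things in the scene. Friction and masses are not known exactly. Their poses are not given: they have to be found in the camera images.
- hook_stand: Fixed steel lock-hook stand, 0.21 m high. Origin on the worktop midway between its two posts, in the plane of the rubber bumpers (70 mm up) that the caddy's back rests on; x points to the back, y left, z up. Posts at y = 28 to 54 mm either side, front at x = 6 mm, 172 mm high, an open gap between. On top is clamped a two-pronged fork. Drawing or lifting with over 22 N strains it.
- hook_prongs (a point): Point midway between the prongs, 182 mm above the worktop (top of the prongs), in the stand's x = 0. Two level prongs 9 mm wide, at y = +33 and -33 mm, run forward to about x = -63 mm (end stops there 10 mm higher). The 55 mm between them is free for fingers. Above each, an overhang (16 to 24 mm over the prong) projects forward to about x = -26 mm, over the bow.
- hook_keepers (a point): Nominal middle of the two keepers' rear faces, stand x = -28 mm. A keeper block, 15 mm high, on each prong in front of the bow. Pressed forward it slides 12 mm to a solid stop; both together resist with 4 N at first, 8 N at the stop, and spring back. Keepers, stops and overhangs sit together up to 14 mm farther forward or back than told or measured: find the stop by feel.
- caddy: Brown wooden caddy: box 122 x 90 mm, 85 mm high, with an upright bow (handle) at one long side, 164 mm high in all, about 0.18 kg. Origin at the underside; x along the long side and the bow, y towards the bow, z up. At the start it hangs by the bow on the prongs, 30 mm above the worktop, bow nearest the posts and under the overhangs.
- caddy_bar (a point): Middle of the bow's cross bar: 12 x 12 mm section, along the caddy's x, uprights at 41 to 53 mm either side; 158 mm above the underside. Grasp here, fingers closing along the caddy's y. With the keepers at their stops it rises past the overhangs with 2 mm to spare; raised 30 to 45 mm, draw it 45 mm on, free of the prongs (above 55 mm the box strikes them).
- caddy_foot (a point): Middle of the caddy box's underside, 48 mm from the bar's middle along the caddy's -y, 158 mm below it.
- board: Fixed plain wooden board, 140 x 175 x 12 mm, lying on the worktop. Origin under its centre; its long side lies along its y.
- board_top (a point): Centre of the board's upper face.
- spice_jar: Bystander: small glass jar with a dark lid, 48 x 48 x 70 mm, standing on the worktop; origin under it.
- black_cup: Bystander: black cup, 60 mm wide, 58 mm high, standing on the worktop; origin under it.

How it is judged (in metres and radians):
On the way, in this order (a step that is already met when the one before it is completed fails the run):
1. the caddy's bow, still on the prongs, presses the keepers forward (x of caddy_bar in the frame of hook_stand below -0.0145 m and z of caddy_bar in the frame of hook_stand below 0.195 m and contact force between caddy and hook_stand above 3 N), for 0.05 s.
2. the caddy is off the hook, in front of it and touching it nowhere (x of caddy_bar in the frame of hook_stand below -0.06 m and contact force between caddy and hook_stand below 0.1 N), for 0.1 s.
At the end, for the whole second after the job is handed in: The caddy stands upright (within 3.4 degrees) and still on the board, its foot within 22 mm of the board's centre, its long side within 0.2 rad of the board's (horizontal distance between caddy_foot and board_top below 0.022 m and angle between the x axis of caddy and the y axis of board, either way round below 0.2 rad and angle between caddy's own z axis and vertical below 0.06 rad and z of caddy_foot in the frame of board_top below 0.005 m and contact force between caddy and board above 0.8 N and linear speed of caddy below 0.02 m/s); the robot touches nothing.
It fails at once if the hook is strained: more than 22 N between caddy and hook while the bow is drawn forward, or 70 N at any time ((contact force between caddy and hook_stand above 22 N and x of caddy_bar in the frame of hook_stand below -0.0125 m) or contact force between caddy and hook_stand above 70 N).
It fails at once if the caddy is banged down: more than 50 N between caddy and board (contact force between caddy and board above 50 N).
It fails at once if the spice jar or the black cup is moved by more than 30 mm (distance of any of spice_jar, black_cup from where it was at the start of the episode above 0.03 m).
It also fails if it takes over 64 s, if anything falls off the work surface, if the arm or the gripper's body presses on something with over 40 N, if the wrist force passes 120 N, or if a joint passes its speed limit or range.

ROBOT

A 6-joint arm with a two-finger parallel gripper is mounted at the origin on a cart in front of the work surface, level with it; the furniture and walls round the work are solid. World frame = base frame: x ahead of the robot, y to its left, z up, the work surface at z = 0. Lengths are in mm, angles in rad, forces in N, time in s.
With the tool pointing down it reaches from about 325 to 925 mm from the base axis. Payload 3.1 kg.
Tool frame: the origin (TCP) lies at the very end of the fingers, on their centre line; the grasp point (between the pads) lies 19 mm behind it (grip_point_offset is the distance from the TCP to the grasp point, in mm); z points along the fingers, y is the line along which they close (so a half turn about z gives the same grasp; the last joint's range is limited). The gripper opens to 85 mm and grips with 20 to 120 N. Pads are 22 mm wide; open, the fingers measure 114 mm over their backs; the gripper's body (76 mm by 85 mm) begins 54 mm behind the grasp point. The pads swing forward as they close: fully open they stand 13 mm farther back than shut.
Start: joints at [-1.25, 0.217, 1.613, -0, 1.311, -0.112], TCP at [262.156, -567.374, 231.3] pointing down, gripper open.
Joint ranges: [-2.75, 2.75], [-0.78, 2.1], [0.31, 2.55], [-1.13, 4.27], [0.13, 2.63], [-2.58, 2.58]. Speed limits (rad/s): [2.79, 2.79, 3.14, 3.14, 3.14, 3.14].

INTERFACE

Orientations are given as a unit quaternion [x, y, z, w].
In Python, from bench import observe, snapshot, sign_off, grip_point_offset gives the robot as it stands.
- The arm moves only by the tool send_rows, never from a script. Its argument "increments" is a list of rows, each an object of numbers: "tx", "ty", "tz": the shift along the tool's x, y, z in mm; "wx", "wy", "wz": the turn, a rotation vector about the tool's x, y, z in degrees; "claw": the opening, from -1 (shut) to 1 (fully open). In form: [{"tx": .., "ty": .., "tz": .., "wx": .., "wy": .., "wz": .., "claw": ..}, ...]. A call has 1 to 12 rows; each row shifts and turns the commanded pose from where the row before left it, along the tool's axes as they then stand; what a row does not reach is not made up. A row lasts 1/10 s, in which the tool goes at most 50 mm and 8.59 degrees, less where a joint would pass 70% of its speed; a pose out of reach is approached as far as the arm can. A call is refused whole if a number of a shift passes 50 or a number of a turn 8.59, either way. A call with a gripper value outside its range is refused whole. The fingers move at their own pace and stop on an object; "newtons" is the grip in N (left out, the last holds). Time passes only in rows, so rows that do not move let the fingers close. It gives the time, the measured TCP pose, the force, the opening and the grip force at its end, in the units of the state.
- observe(): the state, without advancing time (a new reading comes with each control period).
- snapshot(name): name is "side" or "top"; returns a dict with "image" (480x640x3 uint8, red, green, blue), "vfov" (degrees; the focal length in pixels is half the picture's height over the tangent of half this angle, whatever the lens; pixels are square), "cx", "cy" (the principal point, pixels), "R" (3x3) and "t" (3): a world point X has camera coordinates R X + t. Camera axes: x right, y down, z forward; pixel columns grow to the right and rows downward; lengths in mm; the calibration is good to about 2 mm. A picture is of the moment at which its call begins. There is no depth.
- sign_off(): hands the job in; it is judged then, once.
The state is a dict: "time_s": time; "joints": joint angles; "dq": joint speeds; "effort": joint torques, N m; "tool_pos": TCP position; "orientation": TCP orientation; "force": force on the tool from outside, world axes, zero at the start; "moment": the same for the moment, N m; "gripper_width": opening from 0.0 (shut) to 1.0 (fully open); "finger_force": force on a finger pad.
Only numpy, scipy, OpenCV 4.12 (cv2) and the standard library are available. Lean on these libraries where they do the work, as an engineer would, in place of code of your own. Each camera call takes 0.05 s, during which the arm holds its last target. There are 200 camera calls.

## Working session

There is one attempt and no reset: what is moved stays moved. The work goes in short steps, Python scripts to look and compute and a tool call to move; the robot and the scene stay as the last step left them, time stands still between calls to the robot, and variables do not carry over. Pictures are saved under pics/ and viewed, at most 10 in all, crops included, and the job is handed in when it is done.

Besides the shell and the picture viewer there is one more tool, called after "Call:" by a JSON object that holds its "name" and its "arguments", one argument or row to a line. send_rows: Moves the arm, as the interface text tells. Its arguments: {"type":"object","properties":{"increments":{"type":"array"},"newtons":{"type":"number"}},"required":["increments"]}

```bash
mkdir -p pics
python3 - <<'E'
from bench import *
import cv2,numpy as np,pickle
print(observe(),grip_point_offset)
d={}
for n in("side","top"):
    s=snapshot(n);d[n]=s;cv2.imwrite(f"pics/{n}0.png",s["image"][:,:,::-1]);print(n,s["vfov"],s["cx"],s["cy"],np.round(s["R"],4).tolist(),s["t"])
pickle.dump(d,open("s0.pkl","wb"))
E
```

```text
{'time_s': 0.0, 'joints': array([-1.25018897e+00,  2.17786050e-01,  1.61492934e+00, -4.22590467e-06,
        1.31129958e+00, -1.12239678e-01]), 'dq': array([-0.00197415,  0.00043297,  0.00073176,  0.00018197, -0.00110987,
       -0.00095528]), 'effort': array([ 3.43120573e-04, -3.96841729e+01, -3.03850579e+01, -6.80524863e-05,
        9.77409101e-03, -1.51932619e-05]), 'tool_pos': array([ 261.89827188, -566.58172402,  229.95099574]), 'orientation': array([ 9.76670868e-01,  2.14738327e-01, -1.27985562e-04, -1.20437985e-03]), 'force': array([ 0.62893864, -0.28742599, -0.31860633]), 'moment': array([ 0.03147957,  0.00089814, -0.05478364]), 'finger_force': 0.0, 'gripper_width': 1.0007443020193505} 18.700000000000003
side 53.802835043663386 314.5966961413123 238.67994460358258 [[0.9817, -0.1905, -0.0081], [-0.0703, -0.3224, -0.944], [0.1772, 0.9272, -0.3299]] [-602.26214154   76.6382791  1155.22389418]
top 47.5007036836548 323.0639451055477 240.8435227867189 [[0.0204, -0.9998, -0.0092], [-0.9928, -0.0191, -0.1184], [0.1182, 0.0115, -0.9929]] [-281.48429044  580.35363947 1176.24176912]
```

View pics/side0.png

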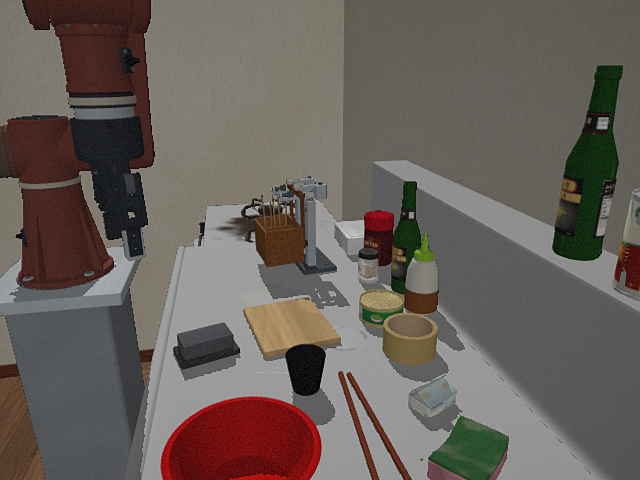

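View pics/top0.png

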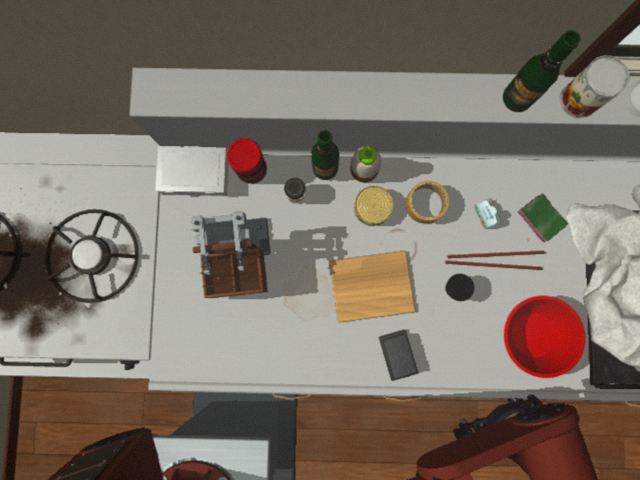

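The side view shows the caddy and stand at about (285,235), the board at (292,325) and the cup at (305,370). The top view shows the caddy at (233,270), the hook at (220,235), the board at (373,287), the cup at (460,288) and the jar at (294,188).

```bash
cat > h.py <<'E'
import numpy as np,cv2,pickle
def K(s):
    f=240/np.tan(np.radians(s["vfov"]/2)); return f
def ray(s,u,v):
    R=np.array(s["R"]);t=np.array(s["t"]);f=K(s)
    d=R.T@np.array([(u-s["cx"])/f,(v-s["cy"])/f,1]);return -R.T@t,d/np.linalg.norm(d)
def onz(s,u,v,z):
    c,d=ray(s,u,v);return c+d*(z-c[2])/d[2]
def proj(s,X):
    c=np.array(s["R"])@X+np.array(s["t"]);f=K(s);return np.array([s["cx"]+f*c[0]/c[2],s["cy"]+f*c[1]/c[2]])
def tri(s1,p1,s2,p2):
    c1,d1=ray(s1,*p1);c2,d2=ray(s2,*p2)
    a=np.linalg.lstsq(np.c_[d1,-d2],c2-c1,rcond=None)[0];A=c1+a[0]*d1;B=c2+a[1]*d2
    return (A+B)/2,np.linalg.norm(A-B)
E
python3 - <<'E'
from h import *
d=pickle.load(open("s0.pkl","rb"));t=d["top"];im=t["image"]
hsv=cv2.cvtColor(im,cv2.COLOR_RGB2HSV)
# board
m=cv2.inRange(hsv,(10,70,120),(25,200,255));m[:240]=0;m[:,:320]=0;m[:,430:]=0;m[330:]=0
c=max(cv2.findContours(m,0,2)[0],key=cv2.contourArea);r=cv2.minAreaRect(c);b=cv2.boxPoints(r)
P=np.array([onz(t,*q,12) for q in b]);print("board",b.tolist(),P.round(1).tolist(),P.mean(0),[np.linalg.norm(P[i]-P[i-1]) for i in range(4)],cv2.contourArea(c)/r[1][0]/r[1][1])
for n,p,z in(("cup",(460,288),58),("jar",(294,188),70)):print(n,onz(t,*p,z))
a=im[195:310,180:285,::-1];cv2.imwrite("pics/t1.png",cv2.resize(a,None,fx=5.2,fy=5.2,interpolation=2))
a=d["side"]["image"][170:280,230:350,::-1];cv2.imwrite("pics/s1.png",cv2.resize(a,None,fx=5,fy=5,interpolation=2))
E
```

```text
board [[328.71807861328125, 260.2657775878906], [406.45440673828125, 249.6653594970703], [414.91888427734375, 311.7383728027344], [337.18255615234375, 322.33880615234375]] [[544.6, -283.3, 12.0], [572.0, -457.6, 12.0], [433.9, -476.7, 12.0], [407.1, -304.7, 12.0]] [ 489.39770012 -380.55762631   12.        ] [np.float64(139.23312244608965), np.float64(176.45657108210466), np.float64(139.3933559600008), np.float64(174.0768949346118)] 0.9545161028041688
cup [ 486.70190287 -565.90285407   58.        ]
jar [ 695.97467239 -204.7737549    70.        ]
```

View pics/t1.png

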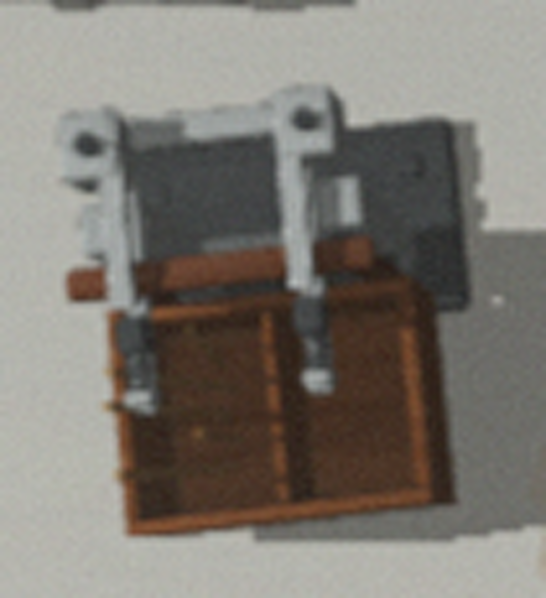

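View pics/s1.png

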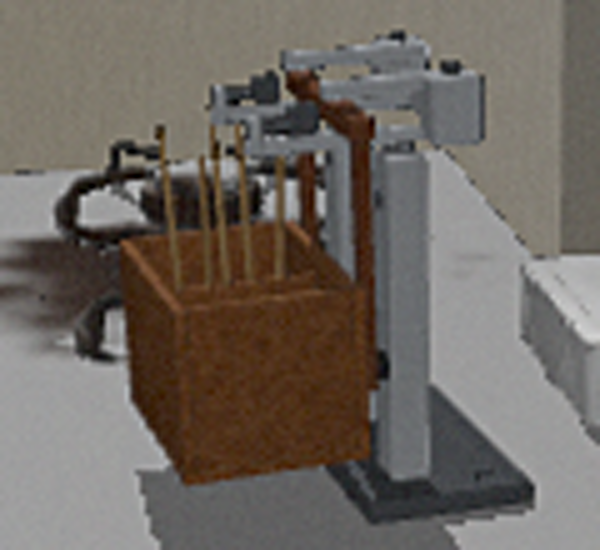

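The top crop shows the bar running from (70,284) to (372,248). The keepers are dark at (135,330) and (310,300), the prong ends are at (140,400) and (318,380), and the skewers are front left. The side crop agrees. I need the bar's ends, the prong direction and the strip behind the bar.

Run:
```python
from h import *
d=pickle.load(open("s0.pkl","rb"));t=d["top"];s=d["side"]
T=lambda a,b:(180+a/5.2-.4,195+b/5.2-.4); S=lambda a,b:(230+a/5-.4,170+b/5-.4)
def L(p,z):return onz(t,*T(*p),z)
l,r=L((68,284),192),L((372,251),192)
u=(r-l)/np.linalg.norm(r-l);print("bar",l,r,np.linalg.norm(r-l),"mid",(l+r)/2,"yaw of right dir",np.degrees(np.arctan2(u[1],u[0])))
# prong end stops tops z=192 and arms
for n,p,z in(("stopL",(140,403),192),("stopR",(318,384),192),("keepL",(133,330),197),("keepR",(310,302),197),("armL",(92,145),215),("armR",(307,118),215)):print(n,L(p,z).round(1))
for n,p in(("box fl",(132,528)),("box fr",(430,497)),("box br corner",(412,290))):print(n,L(p,115).round(1))
# triangulate the bar ends and stops for checking
print(tri(t,T(140,400),s,S(213,95)),tri(t,T(318,380),s,S(248,130)))
print(tri(t,T(372,251),s,S(365,120)))
a=t["image"][205:262,190:260,::-1];cv2.imwrite("pics/t2.png",cv2.resize(a,None,fx=10,fy=10,interpolation=2))
```

```text
bar [545.84970068 -21.15912206 192.        ] [ 560.3150663  -133.36767853  192.        ] 113.13711569726212 mid [553.08238349 -77.26340029 192.        ] yaw of right dir -82.65422932673809
stopL [502.3 -49.9 192. ]
stopR [ 510.6 -115.2  192. ]
keepL [528.8 -47.2 197. ]
keepR [ 540.4 -111.9  197. ]
armL [594.6 -33.2 215. ]
armR [ 606.  -111.2  215. ]
box fl [457.5 -31.7 115. ]
box fr [ 472.  -148.6  115. ]
box br corner [ 553.7 -138.7  115. ]
(array([502.74083061, -48.84770565, 188.00005149]), np.float64(1.8950943754582932)) (array([ 511.60070837, -114.15289273,  186.19701346]), np.float64(1.8127831664934002))
(array([ 560.92089665, -133.55235335,  192.67629412]), np.float64(1.369344589023504))
```

View pics/t2.png

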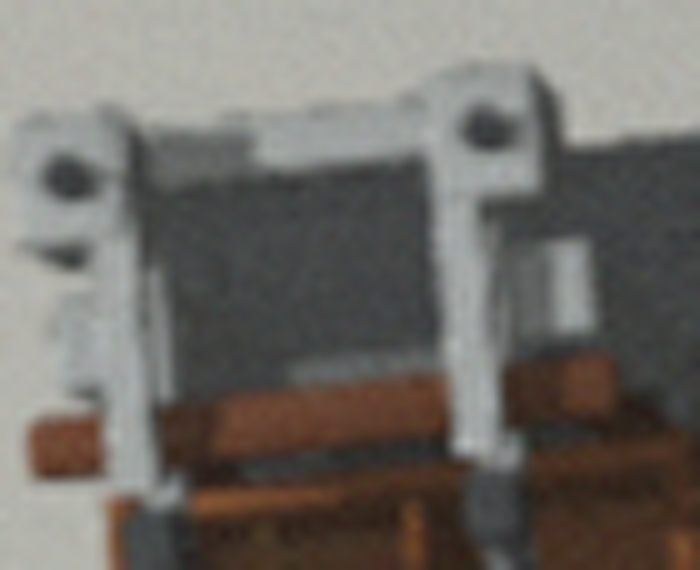

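The strip at (300–440,365) is just the stand well below prong height, and the finger gap is free. The hook's x axis points along 7.25° in world yaw, the bar is centred near (554,-77,188), and the board is parallel to within 2°. Now I'll rotate the tool so its y lies along stand x.

Call:
{"name": "send_rows", "arguments": {
  "increments": [
    {"wz": -8, "tz": -5, "claw": -0.1},
    {"wz": -8, "tz": -5, "claw": -0.1},
    {"wz": -8, "tz": -5, "claw": -0.1},
    {"wz": -8, "tz": -5, "claw": -0.1},
    {"wz": -8, "tz": -5, "claw": -0.1},
    {"wz": -8, "tz": -5, "claw": -0.1},
    {"wz": -8, "tz": -5, "claw": -0.1},
    {"wz": -8, "tz": -5, "claw": -0.1},
    {"wz": -8.4, "tz": -5, "claw": -0.1}
  ],
  "newtons": 30
}}

```text
validation failed for argument at $.in...
```

Call:
{"name": "send_rows", "arguments": {
  "increments": [
    {"tx": 36, "ty": 28, "claw": -0.1},
    {"tx": 36, "ty": 28, "claw": -0.1},
    {"tx": 36, "ty": 28, "claw": -0.1},
    {"tx": 36, "ty": 28, "claw": -0.1},
    {"tx": 36, "ty": 28, "claw": -0.1},
    {"tx": 36, "ty": 28, "claw": -0.1},
    {"tx": 36, "ty": 28, "claw": -0.1},
    {"tx": 36, "ty": 28, "claw": -0.1},
    {"tx": 36, "ty": 28, "claw": -0.1},
    {"tx": 36, "ty": 28, "claw": -0.1},
    {"tx": 36, "ty": 28, "claw": -0.1},
    {"tx": 36, "ty": 28, "claw": -0.1}
  ]
}}

```text
validation failed for argument at $.in...
```

Call:
{"name": "send_rows", "arguments": {
  "increments": [
    {"claw": -0.1},
    {"claw": -0.1},
    {"claw": -0.1}
  ]
}}

```text
validation failed for argument at $.in...
```

Call:
{"name": "send_rows", "arguments": {
  "increments": [
    {"tx": 0, "ty": 0, "tz": -5, "wx": 0, "wy": 0, "wz": -8, "claw": -0.1},
    {"tx": 0, "ty": 0, "tz": -5, "wx": 0, "wy": 0, "wz": -8, "claw": -0.1},
    {"tx": 0, "ty": 0, "tz": -5, "wx": 0, "wy": 0, "wz": -8, "claw": -0.1},
    {"tx": 0, "ty": 0, "tz": -5, "wx": 0, "wy": 0, "wz": -8, "claw": -0.1},
    {"tx": 0, "ty": 0, "tz": -5, "wx": 0, "wy": 0, "wz": -8, "claw": -0.1},
    {"tx": 0, "ty": 0, "tz": -5, "wx": 0, "wy": 0, "wz": -8, "claw": -0.1},
    {"tx": 0, "ty": 0, "tz": -5, "wx": 0, "wy": 0, "wz": -8, "claw": -0.1},
    {"tx": 0, "ty": 0, "tz": -5, "wx": 0, "wy": 0, "wz": -8, "claw": -0.1},
    {"tx": 0, "ty": 0, "tz": -5, "wx": 0, "wy": 0, "wz": -8.4, "claw": -0.1},
    {"tx": 0, "ty": 0, "tz": 0, "wx": 0, "wy": 0, "wz": 0, "claw": -0.1},
    {"tx": 0, "ty": 0, "tz": 0, "wx": 0, "wy": 0, "wz": 0, "claw": -0.1}
  ],
  "newtons": 30
}}

```text
time_s: 1.2
tool_pos: [262.1, -567.1, 275.8]
orientation: [0.662, 0.749, 0.0, -0.0]
force: [0.3, 0.3, 0.5]
gripper_width: 0.451
finger_force: 0.0
```

Call:
{"name": "send_rows", "arguments": {
  "increments": [
    {"tx": 36, "ty": 28, "tz": 0, "wx": 0, "wy": 0, "wz": 0, "claw": -0.1},
    {"tx": 36, "ty": 28, "tz": 0, "wx": 0, "wy": 0, "wz": 0, "claw": -0.1},
    {"tx": 36, "ty": 28, "tz": 0, "wx": 0, "wy": 0, "wz": 0, "claw": -0.1},
    {"tx": 36, "ty": 28, "tz": 0, "wx": 0, "wy": 0, "wz": 0, "claw": -0.1},
    {"tx": 36, "ty": 28, "tz": 0, "wx": 0, "wy": 0, "wz": 0, "claw": -0.1},
    {"tx": 36, "ty": 28, "tz": 0, "wx": 0, "wy": 0, "wz": 0, "claw": -0.1},
    {"tx": 36, "ty": 28, "tz": 0, "wx": 0, "wy": 0, "wz": 0, "claw": -0.1},
    {"tx": 36, "ty": 28, "tz": 0, "wx": 0, "wy": 0, "wz": 0, "claw": -0.1},
    {"tx": 36, "ty": 28, "tz": 0, "wx": 0, "wy": 0, "wz": 0, "claw": -0.1},
    {"tx": 36, "ty": 28, "tz": 0, "wx": 0, "wy": 0, "wz": 0, "claw": -0.1},
    {"tx": 36, "ty": 28, "tz": 0, "wx": 0, "wy": 0, "wz": 0, "claw": -0.1},
    {"tx": 36, "ty": 28, "tz": 0, "wx": 0, "wy": 0, "wz": 0, "claw": -0.1}
  ]
}}

```text
time_s: 2.4
tool_pos: [541.8, -94.8, 275.8]
orientation: [0.662, 0.749, -0.0, -0.0]
force: [1.0, -0.7, 0.0]
gripper_width: 0.453
finger_force: 0.0
```

Call:
{"name": "send_rows", "arguments": {
  "increments": [
    {"tx": 17, "ty": 16, "tz": 0, "wx": 0, "wy": 0, "wz": 0, "claw": -0.1},
    {"tx": 0, "ty": 0, "tz": 0, "wx": 0, "wy": 0, "wz": 0, "claw": -0.1},
    {"tx": 0, "ty": 0, "tz": 0, "wx": 0, "wy": 0, "wz": 0, "claw": -0.1},
    {"tx": 0, "ty": 0, "tz": 0, "wx": 0, "wy": 0, "wz": 0, "claw": -0.1}
  ]
}}

```text
time_s: 2.8
tool_pos: [554.4, -78.7, 275.9]
orientation: [0.662, 0.749, -0.0, -0.0]
force: [0.9, -0.8, 0.0]
gripper_width: 0.449
finger_force: 0.0
```

Call:
{"name": "send_rows", "arguments": {
  "increments": [
    {"tx": 2, "ty": 0, "tz": 25, "wx": 0, "wy": 0, "wz": 0, "claw": -0.1},
    {"tx": 0, "ty": 0, "tz": 25, "wx": 0, "wy": 0, "wz": 0, "claw": -0.1},
    {"tx": 0, "ty": 0, "tz": 0, "wx": 0, "wy": 0, "wz": 0, "claw": -0.1},
    {"tx": 0, "ty": 0, "tz": 0, "wx": 0, "wy": 0, "wz": 0, "claw": -0.1}
  ]
}}

```text
time_s: 3.2
tool_pos: [554.1, -76.8, 226.1]
orientation: [0.662, 0.749, -0.0, -0.001]
force: [0.4, -0.2, 1.1]
gripper_width: 0.452
finger_force: 0.0
```

Run:
```python
from bench import *
from h import *
s=snapshot("side");t=snapshot("top");p=observe()["tool_pos"];print(p,proj(s,p),proj(t,p),proj(s,np.array([554,-77,188])))
a=s["image"][140:260,230:350,::-1];b=t["image"][195:310,180:285,::-1]
cv2.imwrite("pics/c3.png",np.hstack([cv2.resize(a,(400,400),interpolation=2),cv2.resize(b,(400,400),interpolation=2)]))
```

```text
[555.62567729 -76.74614072 228.02573867] [295.77818025 173.34198888] [217.95020889 242.56750879] [295.47417833 190.12297274]
```

View pics/c3.png

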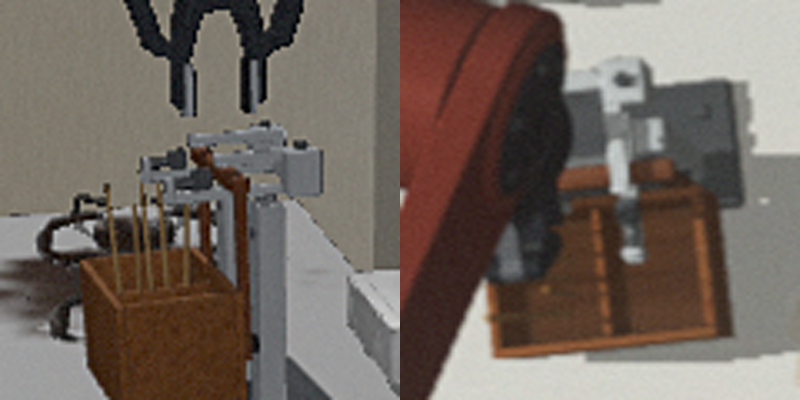

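The side view shows the fingers at (185,95) and (253,95), straddling the bar's middle at about (220,168). So it is centred, and I'll descend.

Call:
{"name": "send_rows", "arguments": {
  "increments": [
    {"tx": 0, "ty": 0, "tz": 10, "wx": 0, "wy": 0, "wz": 0, "claw": -0.1},
    {"tx": 0, "ty": 0, "tz": 10, "wx": 0, "wy": 0, "wz": 0, "claw": -0.1},
    {"tx": 0, "ty": 0, "tz": 10, "wx": 0, "wy": 0, "wz": 0, "claw": -0.1},
    {"tx": 0, "ty": 0, "tz": 10, "wx": 0, "wy": 0, "wz": 0, "claw": -0.1},
    {"tx": 0, "ty": 0, "tz": 10, "wx": 0, "wy": 0, "wz": 0, "claw": -0.1},
    {"tx": 0, "ty": 0, "tz": 7, "wx": 0, "wy": 0, "wz": 0, "claw": -0.1},
    {"tx": 0, "ty": 0, "tz": 0, "wx": 0, "wy": 0, "wz": 0, "claw": -0.1},
    {"tx": 0, "ty": 0, "tz": 0, "wx": 0, "wy": 0, "wz": 0, "claw": -0.1}
  ]
}}

```text
time_s: 4.1
tool_pos: [554.9, -75.8, 169.1]
orientation: [0.661, 0.75, -0.0, -0.0]
force: [-0.4, 0.4, 0.7]
gripper_width: 0.451
finger_force: 0.0
```

Call:
{"name": "send_rows", "arguments": {
  "increments": [
    {"tx": 0, "ty": 0, "tz": 0, "wx": 0, "wy": 0, "wz": 0, "claw": -0.4},
    {"tx": 0, "ty": 0, "tz": 0, "wx": 0, "wy": 0, "wz": 0, "claw": -0.5},
    {"tx": 0, "ty": 0, "tz": 0, "wx": 0, "wy": 0, "wz": 0, "claw": -0.55},
    {"tx": 0, "ty": 0, "tz": 0, "wx": 0, "wy": 0, "wz": 0, "claw": -0.6},
    {"tx": 0, "ty": 0, "tz": 0, "wx": 0, "wy": 0, "wz": 0, "claw": -0.65},
    {"tx": 0, "ty": 0, "tz": 0, "wx": 0, "wy": 0, "wz": 0, "claw": -0.65}
  ],
  "newtons": 20
}}

```text
time_s: 4.7
tool_pos: [554.7, -75.9, 169.3]
orientation: [0.661, 0.75, -0.0, -0.0]
force: [-1.2, -1.3, 0.8]
gripper_width: 0.177
finger_force: 0.5
```

Call:
{"name": "send_rows", "arguments": {
  "increments": [
    {"tx": 0, "ty": 0, "tz": 0, "wx": 0, "wy": 0, "wz": 0, "claw": -0.7},
    {"tx": 0, "ty": 0, "tz": 0, "wx": 0, "wy": 0, "wz": 0, "claw": -0.8},
    {"tx": 0, "ty": 0, "tz": 0, "wx": 0, "wy": 0, "wz": 0, "claw": -1},
    {"tx": 0, "ty": 0, "tz": 0, "wx": 0, "wy": 0, "wz": 0, "claw": -1}
  ]
}}

```text
time_s: 5.1
tool_pos: [554.7, -75.9, 169.3]
orientation: [0.661, 0.75, -0.0, -0.0]
force: [-2.0, -0.7, 2.3]
gripper_width: 0.136
finger_force: 21.0
```

Call:
{"name": "send_rows", "arguments": {
  "increments": [
    {"tx": 0, "ty": 0, "tz": 0, "wx": 0, "wy": 0, "wz": 0, "claw": -1},
    {"tx": 0, "ty": 0, "tz": 0, "wx": 0, "wy": 0, "wz": 0, "claw": -1},
    {"tx": 0, "ty": 0, "tz": 0, "wx": 0, "wy": 0, "wz": 0, "claw": -1}
  ],
  "newtons": 90
}}

```text
time_s: 5.4
tool_pos: [554.9, -75.9, 169.5]
orientation: [0.661, 0.75, -0.0, 0.0]
force: [-2.7, -0.2, 3.8]
gripper_width: 0.12
finger_force: 88.0
```

Call:
{"name": "send_rows", "arguments": {
  "increments": [
    {"tx": 0, "ty": -1, "tz": 0, "wx": 0, "wy": 0, "wz": 0, "claw": -1},
    {"tx": 0, "ty": -1, "tz": 0, "wx": 0, "wy": 0, "wz": 0, "claw": -1},
    {"tx": 0, "ty": -1, "tz": 0, "wx": 0, "wy": 0, "wz": 0, "claw": -1},
    {"tx": 0, "ty": -1, "tz": 0, "wx": 0, "wy": 0, "wz": 0, "claw": -1},
    {"tx": 0, "ty": 0, "tz": 0, "wx": 0, "wy": 0, "wz": 0, "claw": -1}
  ]
}}

```text
time_s: 5.9
tool_pos: [551.4, -76.4, 169.6]
orientation: [0.661, 0.75, 0.0, 0.001]
force: [1.8, -0.5, 0.8]
gripper_width: 0.117
finger_force: 87.9
```

Call:
{"name": "send_rows", "arguments": {
  "increments": [
    {"tx": 0, "ty": -1, "tz": 0, "wx": 0, "wy": 0, "wz": 0, "claw": -1},
    {"tx": 0, "ty": -1, "tz": 0, "wx": 0, "wy": 0, "wz": 0, "claw": -1},
    {"tx": 0, "ty": -1, "tz": 0, "wx": 0, "wy": 0, "wz": 0, "claw": -1},
    {"tx": 0, "ty": -1, "tz": 0, "wx": 0, "wy": 0, "wz": 0, "claw": -1},
    {"tx": 0, "ty": 0, "tz": 0, "wx": 0, "wy": 0, "wz": 0, "claw": -1}
  ]
}}

```text
time_s: 6.4
tool_pos: [547.0, -76.9, 169.5]
orientation: [0.661, 0.75, 0.0, 0.0]
force: [1.4, -0.4, 2.7]
gripper_width: 0.115
finger_force: 88.1
```

Call:
{"name": "send_rows", "arguments": {
  "increments": [
    {"tx": 0, "ty": -1, "tz": 0, "wx": 0, "wy": 0, "wz": 0, "claw": -1},
    {"tx": 0, "ty": -1, "tz": 0, "wx": 0, "wy": 0, "wz": 0, "claw": -1},
    {"tx": 0, "ty": -1, "tz": 0, "wx": 0, "wy": 0, "wz": 0, "claw": -1},
    {"tx": 0, "ty": 0, "tz": 0, "wx": 0, "wy": 0, "wz": 0, "claw": -1}
  ]
}}

```text
time_s: 6.8
tool_pos: [544.5, -77.2, 169.5]
orientation: [0.661, 0.75, 0.001, 0.001]
force: [4.1, 0.8, 1.6]
gripper_width: 0.124
finger_force: 88.0
```

Call:
{"name": "send_rows", "arguments": {
  "increments": [
    {"tx": 0, "ty": -1, "tz": 0, "wx": 0, "wy": 0, "wz": 0, "claw": -1},
    {"tx": 0, "ty": -1, "tz": 0, "wx": 0, "wy": 0, "wz": 0, "claw": -1},
    {"tx": 0, "ty": 0, "tz": 0, "wx": 0, "wy": 0, "wz": 0, "claw": -1}
  ]
}}

```text
time_s: 7.1
tool_pos: [543.1, -77.4, 169.5]
orientation: [0.661, 0.75, 0.001, 0.001]
force: [6.1, 0.4, 0.6]
gripper_width: 0.12
finger_force: 87.9
```

Call:
{"name": "send_rows", "arguments": {
  "increments": [
    {"tx": 0, "ty": -1, "tz": 0, "wx": 0, "wy": 0, "wz": 0, "claw": -1},
    {"tx": 0, "ty": -1, "tz": 0, "wx": 0, "wy": 0, "wz": 0, "claw": -1},
    {"tx": 0, "ty": 0, "tz": 0, "wx": 0, "wy": 0, "wz": 0, "claw": -1}
  ]
}}

```text
time_s: 7.4
tool_pos: [541.3, -77.7, 169.6]
orientation: [0.661, 0.75, 0.001, 0.001]
force: [6.5, 0.6, -0.3]
gripper_width: 0.121
finger_force: 87.8
```

Call:
{"name": "send_rows", "arguments": {
  "increments": [
    {"tx": 0, "ty": -1, "tz": 0, "wx": 0, "wy": 0, "wz": 0, "claw": -1},
    {"tx": 0, "ty": -1, "tz": 0, "wx": 0, "wy": 0, "wz": 0, "claw": -1},
    {"tx": 0, "ty": 0, "tz": 0, "wx": 0, "wy": 0, "wz": 0, "claw": -1}
  ]
}}

```text
time_s: 7.7
tool_pos: [539.5, -77.9, 169.6]
orientation: [0.661, 0.75, 0.001, 0.001]
force: [6.2, 0.5, 0.4]
gripper_width: 0.118
finger_force: 87.8
```

Call:
{"name": "send_rows", "arguments": {
  "increments": [
    {"tx": 0, "ty": -1, "tz": 0, "wx": 0, "wy": 0, "wz": 0, "claw": -1},
    {"tx": 0, "ty": -1, "tz": 0, "wx": 0, "wy": 0, "wz": 0, "claw": -1},
    {"tx": 0, "ty": 0, "tz": 0, "wx": 0, "wy": 0, "wz": 0, "claw": -1}
  ]
}}

```text
time_s: 8.0
tool_pos: [537.7, -78.1, 169.5]
orientation: [0.661, 0.75, 0.001, 0.002]
force: [6.7, 1.0, -0.5]
gripper_width: 0.118
finger_force: 87.8
```

Call:
{"name": "send_rows", "arguments": {
  "increments": [
    {"tx": 0, "ty": -1, "tz": 0, "wx": 0, "wy": 0, "wz": 0, "claw": -1},
    {"tx": 0, "ty": 0, "tz": 0, "wx": 0, "wy": 0, "wz": 0, "claw": -1},
    {"tx": 0, "ty": 0, "tz": 0, "wx": 0, "wy": 0, "wz": 0, "claw": -1}
  ]
}}

```text
time_s: 8.3
tool_pos: [536.8, -78.2, 169.5]
orientation: [0.661, 0.75, 0.002, 0.002]
force: [8.0, 0.0, -0.8]
gripper_width: 0.123
finger_force: 87.8
```

Call:
{"name": "send_rows", "arguments": {
  "increments": [
    {"tx": 0, "ty": -1, "tz": 0, "wx": 0, "wy": 0, "wz": 0, "claw": -1},
    {"tx": 0, "ty": 0, "tz": 0, "wx": 0, "wy": 0, "wz": 0, "claw": -1},
    {"tx": 0, "ty": 0, "tz": 0, "wx": 0, "wy": 0, "wz": 0, "claw": -1}
  ]
}}

```text
time_s: 8.6
tool_pos: [536.0, -78.4, 169.6]
orientation: [0.661, 0.75, 0.002, 0.002]
force: [7.4, 1.6, -1.9]
gripper_width: 0.122
finger_force: 87.8
```

Call:
{"name": "send_rows", "arguments": {
  "increments": [
    {"tx": 0, "ty": -1, "tz": 0, "wx": 0, "wy": 0, "wz": 0, "claw": -1},
    {"tx": 0, "ty": 0, "tz": 0, "wx": 0, "wy": 0, "wz": 0, "claw": -1},
    {"tx": 0, "ty": 0, "tz": 0, "wx": 0, "wy": 0, "wz": 0, "claw": -1}
  ]
}}

```text
time_s: 8.9
tool_pos: [535.1, -78.5, 169.6]
orientation: [0.661, 0.75, 0.002, 0.002]
force: [9.0, 0.4, -0.5]
gripper_width: 0.12
finger_force: 87.8
```

Call:
{"name": "send_rows", "arguments": {
  "increments": [
    {"tx": 0, "ty": -1, "tz": 0, "wx": 0, "wy": 0, "wz": 0, "claw": -1},
    {"tx": 0, "ty": 0, "tz": 0, "wx": 0, "wy": 0, "wz": 0, "claw": -1},
    {"tx": 0, "ty": 0, "tz": 0, "wx": 0, "wy": 0, "wz": 0, "claw": -1}
  ]
}}

```text
time_s: 9.2
tool_pos: [534.1, -78.6, 169.6]
orientation: [0.661, 0.75, 0.002, 0.002]
force: [8.4, 0.6, -0.7]
gripper_width: 0.117
finger_force: 87.8
```

Call:
{"name": "send_rows", "arguments": {
  "increments": [
    {"tx": 0, "ty": -1, "tz": 0, "wx": 0, "wy": 0, "wz": 0, "claw": -1},
    {"tx": 0, "ty": 0, "tz": 0, "wx": 0, "wy": 0, "wz": 0, "claw": -1},
    {"tx": 0, "ty": 0, "tz": 0, "wx": 0, "wy": 0, "wz": 0, "claw": -1}
  ]
}}

```text
time_s: 9.5
tool_pos: [533.2, -78.8, 169.6]
orientation: [0.661, 0.75, 0.002, 0.002]
force: [8.6, 0.8, -0.9]
gripper_width: 0.116
finger_force: 87.8
```

Call:
{"name": "send_rows", "arguments": {
  "increments": [
    {"tx": 0, "ty": -1, "tz": 0, "wx": 0, "wy": 0, "wz": 0, "claw": -1},
    {"tx": 0, "ty": 0, "tz": 0, "wx": 0, "wy": 0, "wz": 0, "claw": -1},
    {"tx": 0, "ty": 0, "tz": 0, "wx": 0, "wy": 0, "wz": 0, "claw": -1}
  ]
}}

```text
time_s: 9.8
tool_pos: [532.9, -78.8, 169.6]
orientation: [0.661, 0.75, 0.002, 0.003]
force: [10.6, 0.7, -2.7]
gripper_width: 0.122
finger_force: 87.8
```

Step shrank to 0.3 mm and the force rose, so the stop is likely reached. One more step will confirm it.

Call:
{"name": "send_rows", "arguments": {
  "increments": [
    {"tx": 0, "ty": -1, "tz": 0, "wx": 0, "wy": 0, "wz": 0, "claw": -1},
    {"tx": 0, "ty": 0, "tz": 0, "wx": 0, "wy": 0, "wz": 0, "claw": -1},
    {"tx": 0, "ty": 0, "tz": 0, "wx": 0, "wy": 0, "wz": 0, "claw": -1}
  ]
}}

```text
time_s: 10.1
tool_pos: [532.8, -78.8, 169.6]
orientation: [0.661, 0.75, 0.003, 0.003]
force: [12.8, 0.7, -4.6]
gripper_width: 0.119
finger_force: 87.8
```

The stop is confirmed: the force jumped to 12.8 N with no advance. I'll lift straight up while holding that pull.

Call:
{"name": "send_rows", "arguments": {
  "increments": [
    {"tx": 0, "ty": 0.3, "tz": -1, "wx": 0, "wy": 0, "wz": 0, "claw": -1},
    {"tx": 0, "ty": 0, "tz": -1, "wx": 0, "wy": 0, "wz": 0, "claw": -1},
    {"tx": 0, "ty": 0, "tz": -1, "wx": 0, "wy": 0, "wz": 0, "claw": -1},
    {"tx": 0, "ty": 0, "tz": 0, "wx": 0, "wy": 0, "wz": 0, "claw": -1}
  ]
}}

```text
time_s: 10.5
tool_pos: [532.6, -78.5, 171.4]
orientation: [0.661, 0.75, 0.003, 0.003]
force: [13.2, 2.0, -8.0]
gripper_width: 0.12
finger_force: 87.9
```

Call:
{"name": "send_rows", "arguments": {
  "increments": [
    {"tx": 0, "ty": 0, "tz": -1, "wx": 0, "wy": 0, "wz": 0, "claw": -1},
    {"tx": 0, "ty": 0, "tz": 0, "wx": 0, "wy": 0, "wz": 0, "claw": -1},
    {"tx": 0, "ty": 0, "tz": 0, "wx": 0, "wy": 0, "wz": 0, "claw": -1}
  ]
}}

```text
time_s: 10.8
tool_pos: [532.6, -78.4, 172.3]
orientation: [0.661, 0.75, 0.003, 0.003]
force: [13.5, 1.0, -9.2]
gripper_width: 0.122
finger_force: 87.9
```

Call:
{"name": "send_rows", "arguments": {
  "increments": [
    {"tx": 0, "ty": 0.5, "tz": -1, "wx": 0, "wy": 0, "wz": 0, "claw": -1},
    {"tx": 0, "ty": 0, "tz": -1, "wx": 0, "wy": 0, "wz": 0, "claw": -1},
    {"tx": 0, "ty": 0, "tz": -1, "wx": 0, "wy": 0, "wz": 0, "claw": -1},
    {"tx": 0, "ty": 0, "tz": -1, "wx": 0, "wy": 0, "wz": 0, "claw": -1},
    {"tx": 0, "ty": 0, "tz": 0, "wx": 0, "wy": 0, "wz": 0, "claw": -1}
  ]
}}

```text
time_s: 11.3
tool_pos: [532.5, -78.2, 176.2]
orientation: [0.661, 0.75, 0.003, 0.002]
force: [12.8, 2.7, -7.7]
gripper_width: 0.118
finger_force: 88.0
```

Call:
{"name": "send_rows", "arguments": {
  "increments": [
    {"tx": 0, "ty": 0, "tz": -1, "wx": 0, "wy": 0, "wz": 0, "claw": -1},
    {"tx": 0, "ty": 0, "tz": 0, "wx": 0, "wy": 0, "wz": 0, "claw": -1}
  ]
}}

```text
time_s: 11.5
tool_pos: [532.5, -78.2, 177.2]
orientation: [0.661, 0.75, 0.003, 0.002]
force: [12.3, 1.2, -7.6]
gripper_width: 0.121
finger_force: 88.0
```

Call:
{"name": "send_rows", "arguments": {
  "increments": [
    {"tx": 0, "ty": 0, "tz": -1, "wx": 0, "wy": 0, "wz": 0, "claw": -1},
    {"tx": 0, "ty": 0, "tz": -1, "wx": 0, "wy": 0, "wz": 0, "claw": -1},
    {"tx": 0, "ty": 0, "tz": -1, "wx": 0, "wy": 0, "wz": 0, "claw": -1},
    {"tx": 0, "ty": 0, "tz": -1, "wx": 0, "wy": 0, "wz": 0, "claw": -1},
    {"tx": 0, "ty": 0, "tz": 0, "wx": 0, "wy": 0, "wz": 0, "claw": -1}
  ]
}}

```text
time_s: 12.0
tool_pos: [532.4, -78.2, 181.2]
orientation: [0.661, 0.75, 0.003, 0.002]
force: [11.6, 2.5, -8.0]
gripper_width: 0.122
finger_force: 88.1
```

Call:
{"name": "send_rows", "arguments": {
  "increments": [
    {"tx": 0, "ty": 0, "tz": -1, "wx": 0, "wy": 0, "wz": 0, "claw": -1},
    {"tx": 0, "ty": 0, "tz": -1, "wx": 0, "wy": 0, "wz": 0, "claw": -1},
    {"tx": 0, "ty": 0, "tz": -1, "wx": 0, "wy": 0, "wz": 0, "claw": -1},
    {"tx": 0, "ty": 0, "tz": -1, "wx": 0, "wy": 0, "wz": 0, "claw": -1},
    {"tx": 0, "ty": 0, "tz": 0, "wx": 0, "wy": 0, "wz": 0, "claw": -1}
  ]
}}

```text
time_s: 12.5
tool_pos: [527.8, -78.7, 184.8]
orientation: [0.661, 0.75, -0.001, -0.002]
force: [0.9, -0.5, -1.2]
gripper_width: 0.117
finger_force: 89.0
```

Past the keepers, with only the weight left on the wrist. I'll raise it to about 37 mm and draw it forward.

Call:
{"name": "send_rows", "arguments": {
  "increments": [
    {"tx": 0, "ty": 0, "tz": -3, "wx": 0, "wy": 0, "wz": 0, "claw": -1},
    {"tx": 0, "ty": 0, "tz": -3, "wx": 0, "wy": 0, "wz": 0, "claw": -1},
    {"tx": 0, "ty": 0, "tz": -3, "wx": 0, "wy": 0, "wz": 0, "claw": -1},
    {"tx": 0, "ty": 0, "tz": -3, "wx": 0, "wy": 0, "wz": 0, "claw": -1},
    {"tx": 0, "ty": 0, "tz": -3, "wx": 0, "wy": 0, "wz": 0, "claw": -1},
    {"tx": 0, "ty": 0, "tz": -3, "wx": 0, "wy": 0, "wz": 0, "claw": -1},
    {"tx": 0, "ty": 0, "tz": -3, "wx": 0, "wy": 0, "wz": 0, "claw": -1},
    {"tx": 0, "ty": 0, "tz": 0, "wx": 0, "wy": 0, "wz": 0, "claw": -1}
  ]
}}

```text
time_s: 13.3
tool_pos: [530.3, -79.1, 208.0]
orientation: [0.661, 0.75, 0.0, 0.001]
force: [0.1, -0.8, -1.5]
gripper_width: 0.122
finger_force: 89.0
```

Call:
{"name": "send_rows", "arguments": {
  "increments": [
    {"tx": 0, "ty": -5, "tz": 0, "wx": 0, "wy": 0, "wz": 0, "claw": -1},
    {"tx": 0, "ty": -5, "tz": 0, "wx": 0, "wy": 0, "wz": 0, "claw": -1},
    {"tx": 0, "ty": -5, "tz": 0, "wx": 0, "wy": 0, "wz": 0, "claw": -1},
    {"tx": 0, "ty": 0, "tz": 0, "wx": 0, "wy": 0, "wz": 0, "claw": -1}
  ]
}}

```text
time_s: 13.7
tool_pos: [514.0, -80.9, 207.0]
orientation: [0.661, 0.75, -0.0, -0.0]
force: [-0.5, 0.5, -2.1]
gripper_width: 0.118
finger_force: 89.0
```

Call:
{"name": "send_rows", "arguments": {
  "increments": [
    {"tx": 0, "ty": -6, "tz": 0, "wx": 0, "wy": 0, "wz": 0, "claw": -1},
    {"tx": 0, "ty": -6, "tz": 0, "wx": 0, "wy": 0, "wz": 0, "claw": -1},
    {"tx": 0, "ty": -6, "tz": 0, "wx": 0, "wy": 0, "wz": 0, "claw": -1},
    {"tx": 0, "ty": -6, "tz": 0, "wx": 0, "wy": 0, "wz": 0, "claw": -1},
    {"tx": 0, "ty": -8, "tz": 0, "wx": 0, "wy": 0, "wz": 0, "claw": -1},
    {"tx": 0, "ty": -8, "tz": 0, "wx": 0, "wy": 0, "wz": 0, "claw": -1},
    {"tx": 0, "ty": -8, "tz": 0, "wx": 0, "wy": 0, "wz": 0, "claw": -1},
    {"tx": 0, "ty": -8, "tz": 0, "wx": 0, "wy": 0, "wz": 0, "claw": -1},
    {"tx": 0, "ty": -8, "tz": 0, "wx": 0, "wy": 0, "wz": 0, "claw": -1},
    {"tx": 0, "ty": 0, "tz": 0, "wx": 0, "wy": 0, "wz": 0, "claw": -1},
    {"tx": 0, "ty": 0, "tz": 0, "wx": 0, "wy": 0, "wz": 0, "claw": -1}
  ]
}}

```text
time_s: 14.8
tool_pos: [451.5, -89.0, 207.5]
orientation: [0.661, 0.75, 0.0, 0.0]
force: [0.0, 0.3, -2.5]
gripper_width: 0.119
finger_force: 89.0
```

Run:
```python
from bench import *
from h import *
s=snapshot("side");t=snapshot("top")
a=s["image"][130:290,200:360,::-1];b=t["image"][195:355,170:330,::-1]
cv2.imwrite("pics/c4.png",np.hstack([cv2.resize(a,(400,400),interpolation=2),cv2.resize(b,(400,400),interpolation=2)]))
```

```text
(no output)
```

View pics/c4.png

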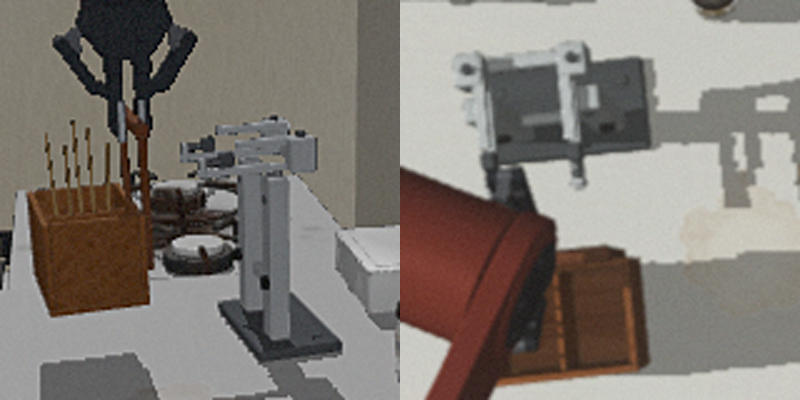

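The caddy is off the hook, upright, and clear of the stand (side: box at (90,240), prong ends at (185,150)). Next I'll carry it sideways to the board.

Call:
{"name": "send_rows", "arguments": {
  "increments": [
    {"tx": -10, "ty": 0, "tz": 0, "wx": 0, "wy": 0, "wz": -0.8, "claw": -1},
    {"tx": -20, "ty": 0, "tz": 0, "wx": 0, "wy": 0, "wz": -0.8, "claw": -1},
    {"tx": -30, "ty": 0, "tz": 0, "wx": 0, "wy": 0, "wz": 0, "claw": -1},
    {"tx": -35, "ty": 5, "tz": 0, "wx": 0, "wy": 0, "wz": 0, "claw": -1},
    {"tx": -35, "ty": 5, "tz": 0, "wx": 0, "wy": 0, "wz": 0, "claw": -1},
    {"tx": -35, "ty": 5, "tz": 0, "wx": 0, "wy": 0, "wz": 0, "claw": -1},
    {"tx": -35, "ty": 5, "tz": 0, "wx": 0, "wy": 0, "wz": 0, "claw": -1},
    {"tx": -35, "ty": 5, "tz": 0, "wx": 0, "wy": 0, "wz": 0, "claw": -1},
    {"tx": -25, "ty": 5, "tz": 0, "wx": 0, "wy": 0, "wz": 0, "claw": -1},
    {"tx": -15, "ty": 5, "tz": 0, "wx": 0, "wy": 0, "wz": 0, "claw": -1},
    {"tx": -9, "ty": 5, "tz": 0, "wx": 0, "wy": 0, "wz": 0, "claw": -1},
    {"tx": -4, "ty": 3, "tz": 0, "wx": 0, "wy": 0, "wz": 0, "claw": -1}
  ]
}}

```text
time_s: 16.1
tool_pos: [538.0, -367.5, 206.9]
orientation: [0.651, 0.759, 0.0, -0.0]
force: [0.8, 0.1, -2.0]
gripper_width: 0.123
finger_force: 89.0
```

Call:
{"name": "send_rows", "arguments": {
  "increments": [
    {"tx": 0, "ty": 0, "tz": 0, "wx": 0, "wy": 0, "wz": 0, "claw": -1},
    {"tx": 0, "ty": 0, "tz": 0, "wx": 0, "wy": 0, "wz": 0, "claw": -1},
    {"tx": 0, "ty": 0, "tz": 0, "wx": 0, "wy": 0, "wz": 0, "claw": -1},
    {"tx": 0, "ty": 0, "tz": 0, "wx": 0, "wy": 0, "wz": 0, "claw": -1}
  ]
}}

```text
time_s: 16.5
tool_pos: [537.4, -366.3, 207.4]
orientation: [0.651, 0.759, -0.0, -0.0]
force: [-0.3, -0.4, -2.2]
gripper_width: 0.117
finger_force: 89.0
```

Call:
{"name": "send_rows", "arguments": {
  "increments": [
    {"tx": -4, "ty": -1, "tz": 8, "wx": 0, "wy": 0, "wz": 0, "claw": -1},
    {"tx": -3, "ty": -1, "tz": 8, "wx": 0, "wy": 0, "wz": 0, "claw": -1},
    {"tx": 0, "ty": 0, "tz": 8, "wx": 0, "wy": 0, "wz": 0, "claw": -1},
    {"tx": 0, "ty": 0, "tz": 8, "wx": 0, "wy": 0, "wz": 0, "claw": -1},
    {"tx": 0, "ty": 0, "tz": 8, "wx": 0, "wy": 0, "wz": 0, "claw": -1},
    {"tx": 0, "ty": 0, "tz": 0, "wx": 0, "wy": 0, "wz": 0, "claw": -1},
    {"tx": 0, "ty": 0, "tz": 0, "wx": 0, "wy": 0, "wz": 0, "claw": -1}
  ]
}}

```text
time_s: 17.2
tool_pos: [536.4, -374.0, 166.7]
orientation: [0.651, 0.759, 0.0, -0.0]
force: [-0.8, -0.1, -1.5]
gripper_width: 0.114
finger_force: 89.0
```

Run:
```python
from bench import *
from h import *
s=snapshot("side");t=snapshot("top");o=observe();print(o["tool_pos"],o["force"])
a=s["image"][210:370,220:380,::-1];b=t["image"][220:360,300:440,::-1]
cv2.imwrite("pics/c5.png",np.hstack([cv2.resize(a,(400,400),interpolation=2),cv2.resize(b,(400,400),interpolation=2)]))
```

```text
[ 536.91129345 -374.44440883  167.79075947] [-0.33279076 -0.40331144 -1.25491439]
```

View pics/c5.png

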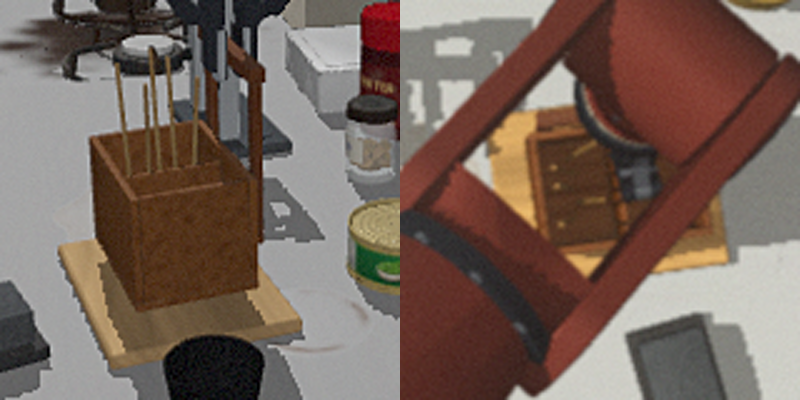

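The box hovers level over the board. Its near bottom corners are at side crop (140,308) and (258,290). I'll check those against what's expected.

Run:
```python
from h import *
s=pickle.load(open("s0.pkl","rb"))["side"]
for p,X in(((140,308),(454.2,-447.8,27.5)),((258,290),(543.2,-434,27.5))):
    print(onz(s,220+p[0]/2.5-.4,210+p[1]/2.5-.4,27.5),proj(s,np.array(X)))
for p in((117,367),(301,327),(60,245)):print("board corner top",onz(s,220+p[0]/2.5,210+p[1]/2.5-2,12))
```

```text
[ 458.90654508 -445.47636993   27.5       ] [273.02095828 333.77641478]
[ 543.52802271 -437.99095632   27.5       ] [322.15498696 324.51140205]
board corner top [ 439.18888262 -485.93776153   12.        ]
board corner top [ 569.6720176  -462.29885885   12.        ]
board corner top [ 411.40350322 -303.34740425   12.        ]
```

Call:
{"name": "send_rows", "arguments": {
  "increments": [
    {"tx": 0, "ty": 0, "tz": 4, "wx": 0, "wy": 0, "wz": 0, "claw": -1},
    {"tx": 0, "ty": 0, "tz": 4, "wx": 0, "wy": 0, "wz": 0, "claw": -1},
    {"tx": 0, "ty": 0, "tz": 3, "wx": 0, "wy": 0, "wz": 0, "claw": -1},
    {"tx": 0, "ty": 0, "tz": 1, "wx": 0, "wy": 0, "wz": 0, "claw": -1},
    {"tx": 0, "ty": 0, "tz": 1, "wx": 0, "wy": 0, "wz": 0, "claw": -1},
    {"tx": 0, "ty": 0, "tz": 0, "wx": 0, "wy": 0, "wz": 0, "claw": -1},
    {"tx": 0, "ty": 0, "tz": 0, "wx": 0, "wy": 0, "wz": 0, "claw": -1}
  ]
}}

```text
time_s: 18.0
tool_pos: [536.6, -374.3, 154.4]
orientation: [0.651, 0.759, -0.0, 0.0]
force: [0.7, 0.4, -2.1]
gripper_width: 0.116
finger_force: 89.0
```

Call:
{"name": "send_rows", "arguments": {
  "increments": [
    {"tx": 0, "ty": 0, "tz": 0.7, "wx": 0, "wy": 0, "wz": 0, "claw": -1},
    {"tx": 0, "ty": 0, "tz": 0.7, "wx": 0, "wy": 0, "wz": 0, "claw": -1},
    {"tx": 0, "ty": 0, "tz": 0, "wx": 0, "wy": 0, "wz": 0, "claw": -1}
  ]
}}

```text
time_s: 18.3
tool_pos: [536.5, -374.2, 152.8]
orientation: [0.651, 0.759, 0.0, -0.0]
force: [0.8, -0.4, -0.9]
gripper_width: 0.121
finger_force: 89.0
```

Call:
{"name": "send_rows", "arguments": {
  "increments": [
    {"tx": 0, "ty": 0, "tz": 0.5, "wx": 0, "wy": 0, "wz": 0, "claw": -1},
    {"tx": 0, "ty": 0, "tz": 0, "wx": 0, "wy": 0, "wz": 0, "claw": -1},
    {"tx": 0, "ty": 0, "tz": 0, "wx": 0, "wy": 0, "wz": 0, "claw": -1}
  ]
}}

```text
time_s: 18.6
tool_pos: [536.6, -374.3, 152.5]
orientation: [0.651, 0.759, 0.0, 0.0]
force: [0.5, 0.3, -1.5]
gripper_width: 0.119
finger_force: 89.1
```

Call:
{"name": "send_rows", "arguments": {
  "increments": [
    {"tx": 0, "ty": 0, "tz": 0.7, "wx": 0, "wy": 0, "wz": 0, "claw": -1},
    {"tx": 0, "ty": 0, "tz": 0, "wx": 0, "wy": 0, "wz": 0, "claw": -1},
    {"tx": 0, "ty": 0, "tz": 0, "wx": 0, "wy": 0, "wz": 0, "claw": -1}
  ]
}}

```text
time_s: 18.9
tool_pos: [537.0, -374.2, 152.2]
orientation: [0.651, 0.759, 0.0, 0.0]
force: [0.9, 0.3, 0.3]
gripper_width: 0.121
finger_force: 89.3
```

Call:
{"name": "send_rows", "arguments": {
  "increments": [
    {"tx": 0, "ty": 0, "tz": 0.7, "wx": 0, "wy": 0, "wz": 0, "claw": -1},
    {"tx": 0, "ty": 0, "tz": 0, "wx": 0, "wy": 0, "wz": 0, "claw": -1},
    {"tx": 0, "ty": 0, "tz": 0, "wx": 0, "wy": 0, "wz": 0, "claw": -1}
  ]
}}

```text
time_s: 19.2
tool_pos: [537.4, -374.3, 152.0]
orientation: [0.651, 0.759, 0.0, 0.001]
force: [1.3, 1.8, 4.0]
gripper_width: 0.12
finger_force: 89.7
```

Call:
{"name": "send_rows", "arguments": {
  "increments": [
    {"tx": 0, "ty": 0, "tz": 0, "wx": 0, "wy": 0, "wz": 0, "claw": -1},
    {"tx": 0, "ty": 0, "tz": 0, "wx": 0, "wy": 0, "wz": 0, "claw": -1},
    {"tx": 0, "ty": 0, "tz": 0, "wx": 0, "wy": 0, "wz": 0, "claw": -1}
  ],
  "newtons": 20
}}

```text
time_s: 19.5
tool_pos: [537.4, -374.3, 151.9]
orientation: [0.651, 0.759, 0.0, 0.001]
force: [2.5, 1.8, 5.5]
gripper_width: 0.122
finger_force: 89.9
```

Call:
{"name": "send_rows", "arguments": {
  "increments": [
    {"tx": 0, "ty": 0, "tz": 0, "wx": 0, "wy": 0, "wz": 0, "claw": -0.7},
    {"tx": 0, "ty": 0, "tz": 0, "wx": 0, "wy": 0, "wz": 0, "claw": -0.6},
    {"tx": 0, "ty": 0, "tz": 0, "wx": 0, "wy": 0, "wz": 0, "claw": -0.5},
    {"tx": 0, "ty": 0, "tz": 0, "wx": 0, "wy": 0, "wz": 0, "claw": -0.4},
    {"tx": 0, "ty": 0, "tz": 0, "wx": 0, "wy": 0, "wz": 0, "claw": -0.3},
    {"tx": 0, "ty": 0, "tz": 0, "wx": 0, "wy": 0, "wz": 0, "claw": -0.25},
    {"tx": 0, "ty": 0, "tz": 0, "wx": 0, "wy": 0, "wz": 0, "claw": -0.25}
  ]
}}

```text
time_s: 20.2
tool_pos: [536.5, -374.3, 150.9]
orientation: [0.651, 0.759, -0.0, -0.0]
force: [0.2, 0.1, 0.1]
gripper_width: 0.381
finger_force: 0.0
```

Released. I'll withdraw straight up, slowly at first, and then check.

Call:
{"name": "send_rows", "arguments": {
  "increments": [
    {"tx": 0, "ty": 0, "tz": -5, "wx": 0, "wy": 0, "wz": 0, "claw": -0.25},
    {"tx": 0, "ty": 0, "tz": -5, "wx": 0, "wy": 0, "wz": 0, "claw": -0.25},
    {"tx": 0, "ty": 0, "tz": -10, "wx": 0, "wy": 0, "wz": 0, "claw": -0.25},
    {"tx": 0, "ty": 0, "tz": -15, "wx": 0, "wy": 0, "wz": 0, "claw": -0.25},
    {"tx": 0, "ty": 0, "tz": -20, "wx": 0, "wy": 0, "wz": 0, "claw": -0.25},
    {"tx": 0, "ty": 0, "tz": -30, "wx": 0, "wy": 0, "wz": 0, "claw": -0.25},
    {"tx": 0, "ty": 0, "tz": -30, "wx": 0, "wy": 0, "wz": 0, "claw": -0.25},
    {"tx": 0, "ty": 0, "tz": 0, "wx": 0, "wy": 0, "wz": 0, "claw": -0.25}
  ]
}}

```text
time_s: 21.0
tool_pos: [539.4, -376.6, 274.5]
orientation: [0.651, 0.759, -0.0, 0.007]
force: [1.4, -0.2, 0.6]
gripper_width: 0.374
finger_force: 0.0
```

Call:
{"name": "send_rows", "arguments": {
  "increments": [
    {"tx": 30, "ty": 0, "tz": 0, "wx": 0, "wy": 0, "wz": 0, "claw": -0.25},
    {"tx": 40, "ty": 0, "tz": 0, "wx": 0, "wy": 0, "wz": 0, "claw": -0.25},
    {"tx": 40, "ty": 0, "tz": 0, "wx": 0, "wy": 0, "wz": 0, "claw": -0.25},
    {"tx": 40, "ty": 0, "tz": 0, "wx": 0, "wy": 0, "wz": 0, "claw": -0.25},
    {"tx": 40, "ty": 0, "tz": 0, "wx": 0, "wy": 0, "wz": 0, "claw": -0.25},
    {"tx": 40, "ty": 0, "tz": 0, "wx": 0, "wy": 0, "wz": 0, "claw": -0.25},
    {"tx": 0, "ty": 0, "tz": 0, "wx": 0, "wy": 0, "wz": 0, "claw": -0.25},
    {"tx": 0, "ty": 0, "tz": 0, "wx": 0, "wy": 0, "wz": 0, "claw": -0.25}
  ]
}}

```text
time_s: 21.8
tool_pos: [501.4, -146.4, 266.5]
orientation: [0.65, 0.76, -0.0, 0.001]
force: [0.9, 0.2, 0.6]
gripper_width: 0.374
finger_force: 0.0
```

Run:
```python
from bench import *
from h import *
s=snapshot("side");t=snapshot("top");o=observe();print(o["tool_pos"],o["force"])
a=s["image"][210:370,220:380,::-1];b=t["image"][220:360,300:440,::-1]
cv2.imwrite("pics/c6.png",np.hstack([cv2.resize(a,(400,400),interpolation=2),cv2.resize(b,(400,400),interpolation=2)]))
```

```text
[ 501.6861106  -147.7833006   266.38275251] [-0.1602301   0.29134728 -0.03301722]
```

View pics/c6.png

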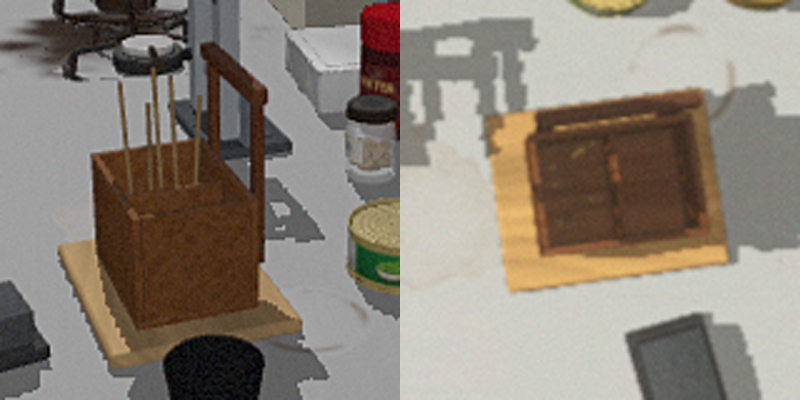

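The caddy stands on the board, with its top-view rim corners at about (130,137), (290,117), (308,232) and (143,253). A quick check of the centring follows before I hand in.

Run:
```python
from h import *
d=pickle.load(open("s0.pkl","rb"));t=d["top"]
P=np.array([onz(t,300+a*.35-.3,220+b*.35-.3,97) for a,b in((130,137),(290,117),(308,232),(143,253))]);print(P.round(1).tolist(),P.mean(0),P.mean(0)[:2]-[489.4,-380.6])
s=d["side"]
for a,b in((138,328),(258,306)):print(onz(s,220+a*.4-.3,210+b*.4-.3,12))
```

```text
[[522.8, -318.0, 97.0], [539.7, -434.6, 97.0], [456.5, -447.9, 97.0], [438.9, -328.7, 97.0]] [ 489.4742067  -382.31212277   97.        ] [ 0.0742067  -1.71212277]
[ 457.09290434 -445.90111673   12.        ]
[ 544.51882509 -433.98559791   12.        ]
```

Centred to within about 2 mm, so I'm handing in.

```bash
python3 -c "
from bench import *
print(sign_off())"
```

```text
the job is handed in; nothing more can be done
None
```

The caddy is off the hook and standing upright, released, about 2 mm from the board's centre by the camera check. The pull on the hook read about 16 N at most at the wrist, the jar and cup were never approached, and the job is handed in with no verdict returned.

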